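# Pack the capped sample jars into the carrier

### The arm

A 7-joint arm with a two-finger parallel gripper is mounted at the origin on the work surface. World frame = base frame: x ahead of the robot, y to its left, z up, the work surface at z = 0. Lengths are in m, angles in rad, forces in N, time in s.
With the tool pointing down it reaches from about 0.4 to 0.85 m from the base axis. Payload 10.4 kg.
Tool frame: the origin (TCP) lies on the front face of the gripper's body, between the roots of the fingers; the fingertips stand 70 mm ahead of it and the grasp point (between the pads) lies 51 mm ahead of it (grasp_offset is the distance from the TCP to the grasp point, in m); z points along the fingers, y is the direction in which the jaws open and shut (so a half turn about z gives the same grasp; the last joint's range is limited). The gripper opens to 87 mm and grips with 3 to 60 N. Pads are 19 mm wide; open, the fingers measure 117 mm over their backs; the gripper's body (75 mm by 190 mm) begins 51 mm behind the grasp point.
Start: joints at [-1.217, 0.332, -0.065, 1.46, 0.022, 1.35, -0.088], TCP at [0.23, 0.581, 0.292] pointing down, gripper open.
Joint ranges: [-2.6, 2.6], [-0.5, 2.12], [-1.47, 1.34], [0.16, 2.42], [-1.27, 4.41], [0.06, 2.06], [-2.6, 2.6]. Speed limits (rad/s): [2.22, 2.22, 2.79, 2.79, 3.14, 3.14, 3.14].

### API

Orientations are given as a unit quaternion [x, y, z, w].
In Python, from bench import * gives the robot as it stands. The module is installed in compiled form; this text tells all that it offers.
- The arm moves only by the tool arm_command, never from a script. Its argument "commands" is a list of rows, each a list of 3 entries, a list of its own where there are three numbers: the opening in per cent of the stroke, from 0 (shut) to 100 (fully open), then the shift along the tool's x, y, z in m, then the turn, a rotation vector about the tool's x, y, z in rad. A call has exactly 10 rows; each row is the pose to reach, as a shift and turn from the pose commanded when the call began, along the tool's axes at that moment; what a row does not reach only later rows make up. A row lasts 1/12 s, in which the tool goes at most 41.7 mm and 7.16 degrees, less where a joint would pass 70% of its speed; a pose out of reach is approached as far as the arm can. A call with a gripper value outside its range is refused whole. The fingers move at their own pace and stop on an object; "squeeze" is the grip in N (left out, the last holds). Time passes only in rows, so rows that repeat a pose let the fingers close, or fill a call up. It gives the time, the measured TCP pose, the force and the opening at its end, in the units of the state.
- read_state(): the state, without advancing time (a new reading comes with each control period).
- camera(name): name is "scene" or "top"; returns a dict with "pixels" (480x640x3 uint8, red, green, blue), "fx", "fy", "cx", "cy" (pixels), "dist_coeffs" ([k1, k2, p1, p2, k3] as OpenCV has them; the pictures are not rectified), "rvec" (rotation vector, rad) and "tvec" (3), from world to camera coordinates, as OpenCV has them. Camera axes: x right, y down, z forward; pixel columns grow to the right and rows downward; lengths in m; the calibration is good to about 2 mm. A picture is of the moment at which its call begins. There is no depth.
- close_job(): hands the job in, once; it reports no verdict.
The state is a dict: "time": time; "joint_positions": joint angles; "joint_vel": joint speeds; "joint_torque": joint torques, N m; "ee_pos": TCP position; "eef_rot": TCP orientation; "ft_force": force on the tool from outside, world axes, zero at the start; "torque": the same for the moment, N m; "width": finger opening in m.
Only numpy, scipy, OpenCV 4.12 (cv2) and the standard library are available. Lean on these libraries where they do the work, as an engineer would, in place of code of your own. Each camera call takes 0.05 s, during which the arm holds its last target.

### The job

Gather the three capped sample jars into the carrier tray, each standing upright on the bottom of the foam well made for its size: small jar in the small well, medium in the medium, large in the large. Set them down gently, never dropping one or tipping it over. Leave the three open jars without caps and the flask standing where they are.

Things in the scene. Friction and masses are not known exactly. Their poses are not given: they have to be found in the camera images.
- capped_small: small amber glass sample jar with a white screw cap on: straight upright cylinder 30 mm in diameter (glass and cap alike), 64 mm tall over all, the cap being its top 16 mm. Origin: centre of its underside, z up. Loose, stands on the bench; weighs at most 0.3 kg
- capped_medium: medium amber glass sample jar with a white screw cap on: straight upright cylinder 42 mm in diameter (glass and cap alike), 70 mm tall over all, the cap being its top 16 mm. Origin: centre of its underside, z up. Loose, stands on the bench; weighs at most 0.3 kg
- capped_large: large amber glass sample jar with a white screw cap on: straight upright cylinder 54 mm in diameter (glass and cap alike), 76 mm tall over all, the cap being its top 16 mm. Origin: centre of its underside, z up. Loose, stands on the bench; weighs at most 0.3 kg
- open_small: small amber glass jar without a cap (look-alike): hollow and open at the top, 30 mm in diameter, 60 mm tall. Origin: centre of its underside. Loose and empty
- open_medium: medium amber glass jar without a cap (look-alike): hollow and open at the top, 42 mm in diameter, 66 mm tall. Origin: centre of its underside. Loose and empty
- open_large: large amber glass jar without a cap (look-alike): hollow and open at the top, 54 mm in diameter, 72 mm tall. Origin: centre of its underside. Loose and empty
- block_small: grey foam block 80 x 80 x 24 mm with a round well 46 mm wide, 18 mm deep, for the small jar. Origin: centre of its underside, 4 mm above the bench; well floor 6 mm and top 24 mm above it. z up, sides along x and y. The three blocks (wells 46, 58, 70 mm) are fixed in any order in a row along their y, 81 mm apart, in a fixed white tray 92 x 294 mm with grips, walls 22 mm high
- block_medium: grey foam block 80 x 80 x 24 mm with a round well 58 mm wide, 18 mm deep, for the medium jar. Origin: centre of its underside, 4 mm above the bench; well floor 6 mm and top 24 mm above it. z up, sides along x and y. One of three in the carrier tray (see block_small)
- block_large: grey foam block 80 x 80 x 24 mm with a round well 70 mm wide, 18 mm deep, for the large jar. Origin: centre of its underside, 4 mm above the bench; well floor 6 mm and top 24 mm above it. z up, sides along x and y. One of three in the carrier tray (see block_small)
- flask: conical glass flask standing beside the work, 72 mm wide at the foot, 112 mm tall. Origin: centre of its underside. Loose

How it is judged:
By the outcome, as a careful person would: the job done as asked, in the order asked, and still so for the second after the job is handed in, with the robot touching nothing.
It also fails if it takes over 78 s, if anything falls off the work surface, if the arm or the gripper's body presses on something with over 40 N, if the wrist force passes 120 N, or if a joint passes its speed limit or range.

## Working session

There is one attempt and no reset: what is moved stays moved. The work goes in short steps, Python scripts to look and compute and a tool call to move; the robot and the scene stay as the last step left them, time stands still between calls to the robot, and variables do not carry over. Pictures are saved under pics/ and viewed, and the job is handed in when it is done.

Besides the shell and the picture viewer there is one more tool, called after "Request:" as name(argument=value, ...), one argument or row to a line, values as JSON. arm_command: Moves the arm, as the interface text tells. Its arguments: {"type":"object","properties":{"commands":{"type":"array","items":{"type":"array"}},"squeeze":{"type":"number"}},"required":["commands"]}

```bash
mkdir -p pics; python3 - <<'E'
from bench import *
import cv2
s=read_state();print(s['time'],s['ee_pos'],s['eef_rot'],s['width'],s['ft_force'])
for n in("scene","top"):
    c=camera(n);cv2.imwrite(f"pics/{n}0.png",c["pixels"][:,:,::-1]);print({k:v for k,v in c.items() if k!="pixels"})
E
```

```text
0.0 [0.2298617  0.58089035 0.29146967] [ 1.87287173e-01  9.82304953e-01 -6.94613965e-04 -1.04986541e-04] 0.08682686671906704 [ 0.15372369  0.2941021  -0.63896504]
{'fx': 457.1747236166966, 'fy': 457.1747236166966, 'cx': 326.7609698315111, 'cy': 244.28479075966834, 'dist_coeffs': array([-0.07460043,  0.        ,  0.        ,  0.        ,  0.        ]), 'rvec': array([ 0.72452221,  2.5795969 , -1.16218383]), 'tvec': array([ 0.49500679, -0.16227241,  1.07700081])}
{'fx': 531.5960645500228, 'fy': 531.5960645500228, 'cx': 323.27033683791205, 'cy': 232.62733824489155, 'dist_coeffs': array([-0.01746504,  0.        ,  0.        ,  0.        ,  0.        ]), 'rvec': array([ 2.19130303, -2.17403082,  0.05156117]), 'tvec': array([0.01500931, 0.57186345, 0.95327924])}
```

View pics/scene0.png

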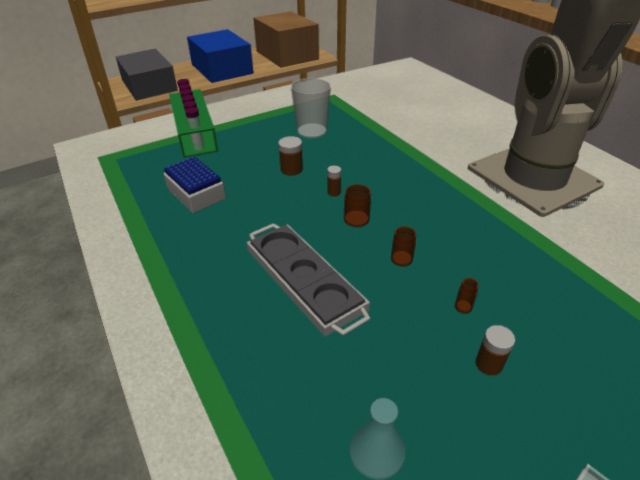

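View pics/top0.png

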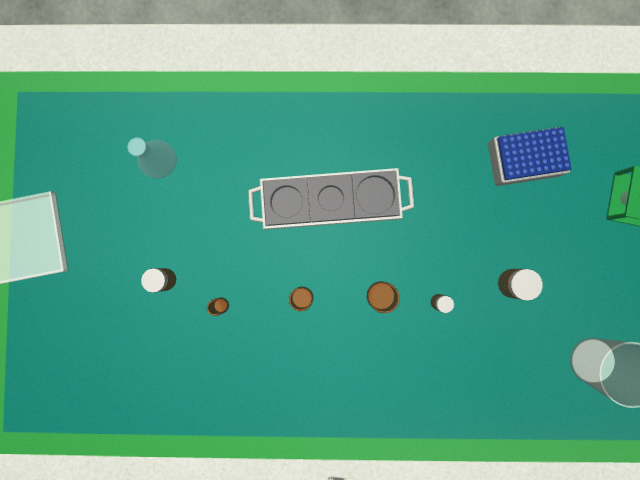

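The top view shows the capped jars at about (153,280) medium, (445,304) small and (525,285) large. The open jars are at (218,306), (301,298) and (383,296). The wells are at (287,202) medium, (331,198) small and (376,195) large, and the flask is at (157,159). I'll enlarge crops to measure.

```bash
cat > h.py <<'E'
import numpy as np,cv2
from bench import *
def K(c): return np.array([[c['fx'],0,c['cx']],[0,c['fy'],c['cy']],[0,0,1]])
def back(c,uv,z):
    uv=np.asarray(uv,float).reshape(-1,1,2)
    n=cv2.undistortPoints(uv,K(c),c['dist_coeffs']).reshape(-1,2)
    R,_=cv2.Rodrigues(c['rvec']);o=-R.T@c['tvec'];d=np.c_[n,np.ones(len(n))]@R
    return o+d*((z-o[2])/d[:,2])[:,None]
def proj(c,p): return cv2.projectPoints(np.asarray(p,float).reshape(-1,1,3),c['rvec'],c['tvec'],K(c),c['dist_coeffs'])[0].reshape(-1,2)
def crop(c,name,x,y,w,h,s):
    cv2.imwrite(f"pics/{name}.png",cv2.resize(c['pixels'][y:y+h,x:x+w,::-1],None,fx=s,fy=s,interpolation=cv2.INTER_CUBIC))
E
python3 - <<'E'
from h import *
c=camera("top")
crop(c,"t_tray",240,155,180,85,4)
a=[cv2.resize(c['pixels'][y-30:y+30,x-40:x+40,::-1],None,fx=4,fy=4,interpolation=cv2.INTER_CUBIC) for x,y in((160,280),(440,303))]
b=[cv2.resize(c['pixels'][y-30:y+30,x-40:x+40,::-1],None,fx=4,fy=4,interpolation=cv2.INTER_CUBIC) for x,y in((520,285),(160,155))]
cv2.imwrite("pics/t_jars.png",np.vstack([np.hstack(a),np.hstack(b)]))
# caps by threshold
im=c['pixels'].astype(int)
m=(im.min(2)>120).astype(np.uint8)
n,l,st,ce=cv2.connectedComponentsWithStats(m)
for i in range(1,n):
    x,y,w,h,A=st[i]
    if 100<A<1500 and 250<y<320: print(st[i],ce[i])
for uv,z in(((153,280),.07),((445,304),.064),((525.5,285),.076)): print(back(c,uv,z))
print(back(c,[(287,202),(331,198),(376,195)],.028))
print(back(c,[(218,306),(301,298),(383,296)],.06))
E
```

```text
[141 268  24  25 453] [152.46136865 279.98896247]
[511 269  32  32 786] [526.43002545 284.29516539]
[437 296  17  17 237] [444.99578059 303.90295359]
[[0.48415878 0.31273395 0.07      ]]
[[ 0.44729541 -0.1918179   0.064     ]]
[[ 0.48137594 -0.32632138  0.076     ]]
[[ 0.62634316  0.08573324  0.028     ]
 [ 0.63416776  0.00587833  0.028     ]
 [ 0.64018324 -0.07568614  0.028     ]]
[[ 0.43988232  0.20094461  0.06      ]
 [ 0.45513537  0.056606    0.06      ]
 [ 0.45987561 -0.08551817  0.06      ]]
```

View pics/t_tray.png

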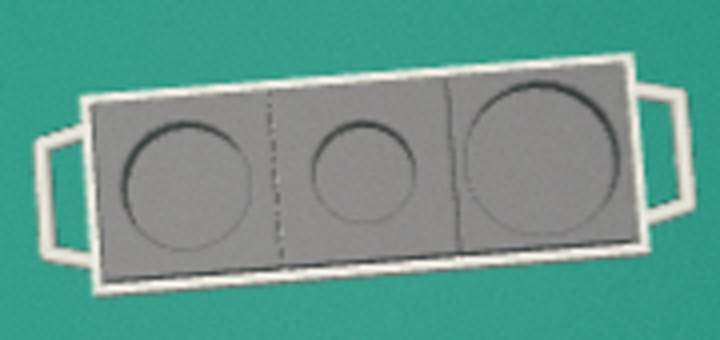

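View pics/t_jars.png

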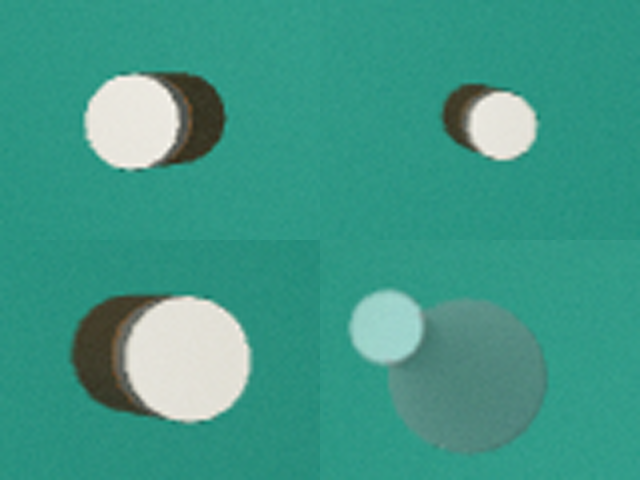

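```bash
python3 - <<'E'
from h import *
t=camera("top");c=camera("scene")
print(back(t,[(152.4,280)],.07),back(t,[(445,304)],.064),back(t,[(526.5,284.5)],.076))
J=dict(m=(*back(t,[(152.4,280)],.07)[0][:2],.021,.07),s=(*back(t,[(445,304)],.064)[0][:2],.015,.064),l=(*back(t,[(526.5,284.5)],.076)[0][:2],.027,.076))
W=dict(m=(.6267,.0860,.029),s=(.6336,.0053,.023),l=(.6405,-.0754,.035))
a=np.linspace(0,6.283,60)
S=4
im=cv2.resize(c['pixels'][:,:,::-1],None,fx=S,fy=S,interpolation=cv2.INTER_CUBIC)
def dr(x,y,r,z,col):
    p=proj(c,np.c_[x+r*np.cos(a),y+r*np.sin(a),0*a+z]);cv2.polylines(im,[((p+.5)*S-.5).astype(int)],True,col,1)
for x,y,r,h in J.values(): dr(x,y,r,h,(0,0,255));dr(x,y,r,0,(0,255,255))
for x,y,r in W.values(): dr(x,y,r,.028,(0,0,255))
f=lambda x,y,w,h: im[y*S:(y+h)*S,x*S:(x+w)*S]
cv2.imwrite("pics/ov_tray.png",f(235,215,145,120))
cv2.imwrite("pics/ov_j.png",np.hstack([f(270,130,80,75),f(455,315,80,75)]))
E
```

```text
[[0.48414857 0.31378097 0.07      ]] [[ 0.44729541 -0.1918179   0.064     ]] [[ 0.48223675 -0.32803467  0.076     ]]
```

View pics/ov_tray.png

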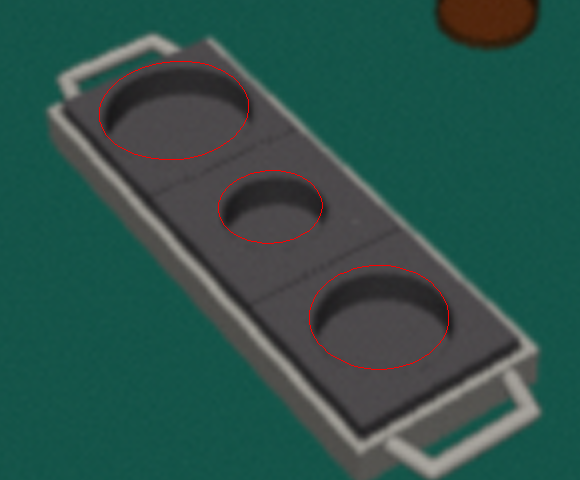

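View pics/ov_j.png

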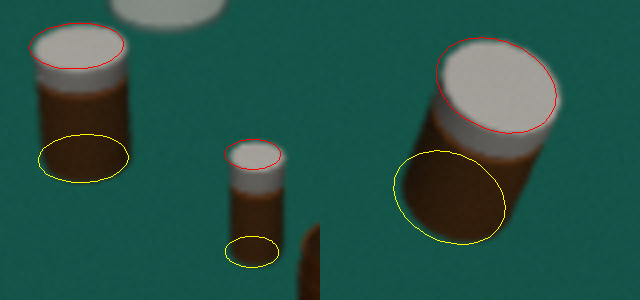

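The well rims and caps agree between the two cameras to about 1–2 mm. Next I'll turn the jaws across the tray and move to the small jar by way of x≈0.45.

Request:
arm_command(
  commands=[
    [60,[-0.02,-0.012,0.004],[0,0,0.11]],
    [60,[-0.05,-0.03,0.01],[0,0,0.22]],
    [60,[-0.085,-0.05,0.015],[0,0,0.33]],
    [60,[-0.12,-0.07,0.02],[0,0,0.44]],
    [60,[-0.155,-0.09,0.025],[0,0,0.55]],
    [60,[-0.19,-0.11,0.03],[0,0,0.66]],
    [60,[-0.225,-0.13,0.035],[0,0,0.77]],
    [60,[-0.26,-0.15,0.04],[0,0,0.88]],
    [60,[-0.29,-0.17,0.045],[0,0,0.99]],
    [60,[-0.308,-0.179,0.05],[0,0,1.108]],
  ],
  squeeze=12,
)

```text
time: 1.08
ee_pos: [0.4529, 0.2969, 0.2423]
eef_rot: [0.68, 0.733, 0.0, 0.001]
ft_force: [0.9, -0.5, 0.5]
width: 0.0526
```

```bash
cat >> h.py <<'E'
from scipy.spatial.transform import Rotation as Ro
def go(x,y,gz,w=None):
    s=read_state();R=Ro.from_quat(s['eef_rot']).as_matrix();t=np.array([x,y,gz+.051])
    print('t',round(s['time'],2),'ee',np.round(s['ee_pos'],4),'w',round(s['width'],4),'F',np.round(s['ft_force'],1),'axes x',np.round(R[:,0],3),'z',np.round(R[:,2],4),'yawy',round(np.degrees(np.arctan2(R[1,1],R[0,1])),2),'q',np.round(s['joint_positions'],2))
    print('tool shift',np.round(R.T@(t-s['ee_pos']),4))
E
python3 -c "
from h import *
go(.447,-.192,.2)"
```

```text
t 1.08 ee [0.4529 0.2969 0.2423] w 0.0526 F [ 0.9 -0.5  0.5] axes x [-0.076  0.997 -0.001] z [ 9.e-04 -8.e-04 -1.e+00] yawy 4.35 q [-0.9   0.18  0.26  1.76 -0.05  1.2  -0.55]
tool shift [-0.487  -0.043  -0.0083]
```

Request:
arm_command(
  commands=[
    [60,[-0.02,-0.003,0],[0,0,0]],
    [60,[-0.055,-0.007,0],[0,0,0]],
    [60,[-0.09,-0.01,0],[0,0,0]],
    [60,[-0.13,-0.014,0],[0,0,0]],
    [60,[-0.17,-0.018,0],[0,0,0]],
    [60,[-0.21,-0.022,0],[0,0,0]],
    [60,[-0.25,-0.026,0],[0,0,0]],
    [60,[-0.29,-0.03,0],[0,0,0]],
    [60,[-0.33,-0.034,0],[0,0,0]],
    [60,[-0.37,-0.038,0],[0,0,0]],
  ],
)

```text
time: 1.92
ee_pos: [0.4439, -0.0724, 0.2425]
eef_rot: [0.676, 0.737, 0.001, 0.0]
ft_force: [0.2, 1.1, -0.5]
width: 0.0522
```

Request:
arm_command(
  commands=[
    [60,[-0.035,-0.002,0],[0,0,0]],
    [60,[-0.065,-0.003,0.005],[0,0,0]],
    [60,[-0.09,-0.004,0.015],[0,0,0]],
    [60,[-0.105,-0.005,0.025],[0,0,0]],
    [60,[-0.113,-0.005,0.04],[0,0,0]],
    [60,[-0.117,-0.005,0.05],[0,0,0]],
    [60,[-0.117,-0.005,0.055],[0,0,0]],
    [60,[-0.117,-0.005,0.06],[0,0,0]],
    [60,[-0.117,-0.005,0.06],[0,0,0]],
    [60,[-0.117,-0.005,0.06],[0,0,0]],
  ],
)

```text
time: 2.75
ee_pos: [0.4497, -0.1867, 0.1824]
eef_rot: [0.676, 0.737, 0.0, -0.0]
ft_force: [0.3, -1.1, 0.8]
width: 0.0521
```

```bash
python3 -c "
from h import *
go(.447,-.192,.045)
c=camera('scene');cv2.imwrite('pics/s1.png',c['pixels'][:,:,::-1])"
```

```text
t 2.75 ee [ 0.4497 -0.1867  0.1824] w 0.0521 F [ 0.3 -1.1  0.8] axes x [-0.087  0.996  0.   ] z [ 1.e-04  4.e-04 -1.e+00] yawy 4.99 q [-0.39  0.14  0.74  1.98 -0.11  1.06  0.49]
tool shift [-0.005  -0.0032  0.0864]
```

View pics/s1.png

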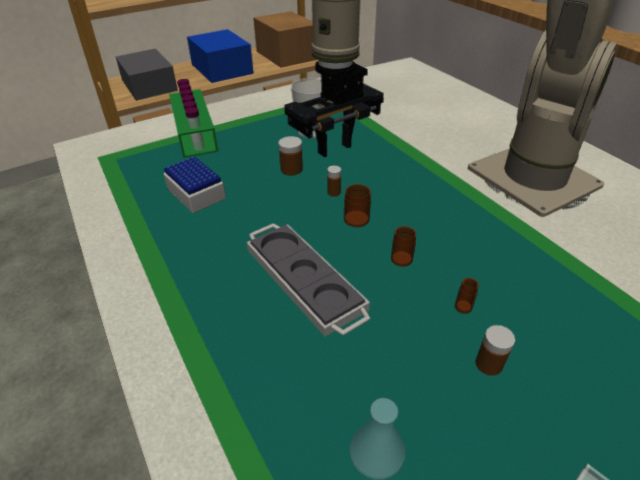

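The gripper is above the small jar at (334,181), with the body's long side across the row. I'll descend now.

Request:
arm_command(
  commands=[
    [60,[-0.003,-0.002,0.005],[0,0,0]],
    [60,[-0.005,-0.003,0.015],[0,0,0]],
    [60,[-0.005,-0.003,0.03],[0,0,0]],
    [60,[-0.005,-0.003,0.045],[0,0,0]],
    [60,[-0.005,-0.003,0.06],[0,0,0]],
    [60,[-0.005,-0.003,0.072],[0,0,0]],
    [60,[-0.005,-0.003,0.08],[0,0,0]],
    [60,[-0.005,-0.003,0.086],[0,0,0]],
    [60,[-0.005,-0.003,0.086],[0,0,0]],
    [60,[-0.005,-0.003,0.086],[0,0,0]],
  ],
)

```text
time: 3.63
ee_pos: [0.447, -0.1929, 0.0963]
eef_rot: [0.676, 0.737, -0.0, 0.0]
ft_force: [0.2, -0.1, 0.2]
width: 0.0524
```

Request:
arm_command(
  commands=[
    [45,[0,0,0],[0,0,0]],
    [40,[0,0,0],[0,0,0]],
    [35,[0,0,0],[0,0,0]],
    [30,[0,0,0],[0,0,0]],
    [25,[0,0,0],[0,0,0]],
    [20,[0,0,0],[0,0,0]],
    [20,[0,0,0],[0,0,0]],
    [20,[0,0,0],[0,0,0]],
    [20,[0,0,0],[0,0,0]],
    [20,[0,0,0],[0,0,0]],
  ],
)

```text
time: 4.47
ee_pos: [0.4471, -0.1927, 0.0964]
eef_rot: [0.676, 0.737, 0.0, 0.0]
ft_force: [-0.5, 1.5, 5.6]
width: 0.0295
```

```bash
python3 -c "
from h import *
go(.447,-.192,.045)
c=camera('scene');crop(c,'s2',250,60,160,150,4)"
```

```text
t 4.47 ee [ 0.4471 -0.1927  0.0964] w 0.0295 F [-0.5  1.5  5.6] axes x [-0.086  0.996  0.   ] z [ 4.e-04  2.e-04 -1.e+00] yawy 4.93 q [-0.32  0.29  0.71  2.05 -0.25  0.88  0.62]
tool shift [ 0.0007 -0.0001  0.0004]
```

View pics/s2.png

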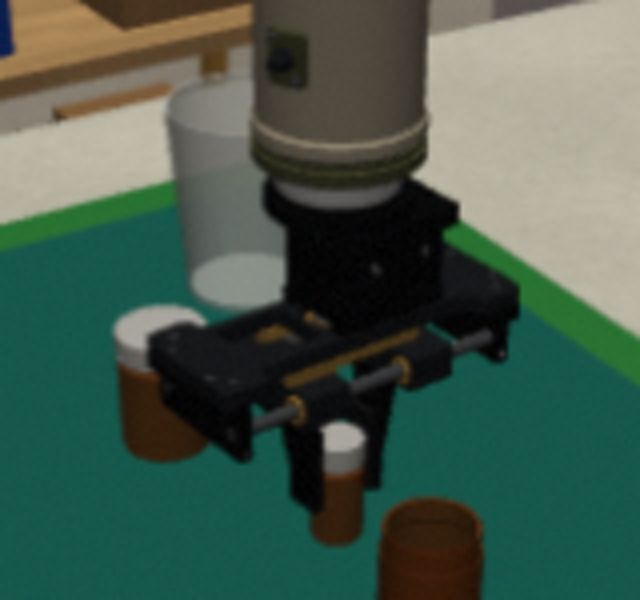

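The width is 29.5 mm, which matches the small jar, so I'll lift.

Request:
arm_command(
  commands=[
    [20,[0,0,-0.003],[0,0,0]],
    [20,[0,0,-0.008],[0,0,0]],
    [20,[0,0,-0.016],[0,0,0]],
    [20,[0,0,-0.028],[0,0,0]],
    [20,[0,0,-0.042],[0,0,0]],
    [20,[0,0,-0.056],[0,0,0]],
    [20,[0,0,-0.07],[0,0,0]],
    [20,[0,0,-0.082],[0,0,0]],
    [20,[0,0,-0.09],[0,0,0]],
    [20,[0,0,-0.09],[0,0,0]],
  ],
  squeeze=15,
)

```text
time: 5.35
ee_pos: [0.4477, -0.1931, 0.1883]
eef_rot: [0.676, 0.737, 0.001, 0.001]
ft_force: [-0.0, 0.5, -1.3]
width: 0.0294
```

```bash
python3 -c "
from h import *
go(.6336,.0053,.056)
"
```

```text
t 5.35 ee [ 0.4477 -0.1931  0.1883] w 0.0294 F [-0.   0.5 -1.3] axes x [-0.086  0.996 -0.   ] z [ 3.3e-03  1.0e-04 -1.0e+00] yawy 4.92 q [-0.39  0.13  0.76  1.98 -0.1   1.07  0.5 ]
tool shift [0.1817 0.2019 0.0819]
```

Request:
arm_command(
  commands=[
    [20,[0.006,0.007,0],[0,0,0]],
    [20,[0.02,0.022,0],[0,0,0]],
    [20,[0.042,0.046,0],[0,0,0]],
    [20,[0.068,0.076,0],[0,0,0]],
    [20,[0.095,0.106,0],[0,0,0]],
    [20,[0.122,0.136,0],[0,0,0]],
    [20,[0.147,0.163,0],[0,0,0]],
    [20,[0.166,0.185,0],[0,0,0]],
    [20,[0.178,0.198,0],[0,0,0]],
    [20,[0.182,0.202,0],[0,0,0]],
  ],
)

```text
time: 6.18
ee_pos: [0.6337, 0.0104, 0.1843]
eef_rot: [0.674, 0.738, -0.0, -0.001]
ft_force: [-0.8, 0.7, -0.9]
width: 0.0295
```

Request:
arm_command(
  commands=[
    [20,[0,0,0.003],[0,0,0]],
    [20,[0,0,0.008],[0,0,0]],
    [20,[0,0,0.015],[0,0,0]],
    [20,[0,0,0.023],[0,0,0]],
    [20,[0,0,0.03],[0,0,0]],
    [20,[0,0,0.035],[0,0,0]],
    [20,[0,0,0.038],[0,0,0]],
    [20,[0,0,0.04],[0,0,0]],
    [20,[0,0,0.04],[0,0,0]],
    [20,[0,0,0.04],[0,0,0]],
  ],
)

```text
time: 7.02
ee_pos: [0.6327, 0.0059, 0.1464]
eef_rot: [0.676, 0.737, 0.0, 0.0]
ft_force: [-0.1, -0.1, -0.5]
width: 0.0294
```

```bash
python3 -c "
from h import *
go(.6336,.0053,.056)
c=camera('scene');crop(c,'s3',220,130,160,150,4)
t=camera('top');crop(t,'t3',240,140,180,120,4)
"
```

```text
t 7.02 ee [0.6327 0.0059 0.1464] w 0.0294 F [-0.1 -0.1 -0.5] axes x [-0.086  0.996  0.   ] z [ 3.e-04  1.e-04 -1.e+00] yawy 4.93 q [-0.52  0.52  0.58  1.63 -0.31  1.09  0.23]
tool shift [-0.0007  0.0009  0.0394]
```

View pics/s3.png

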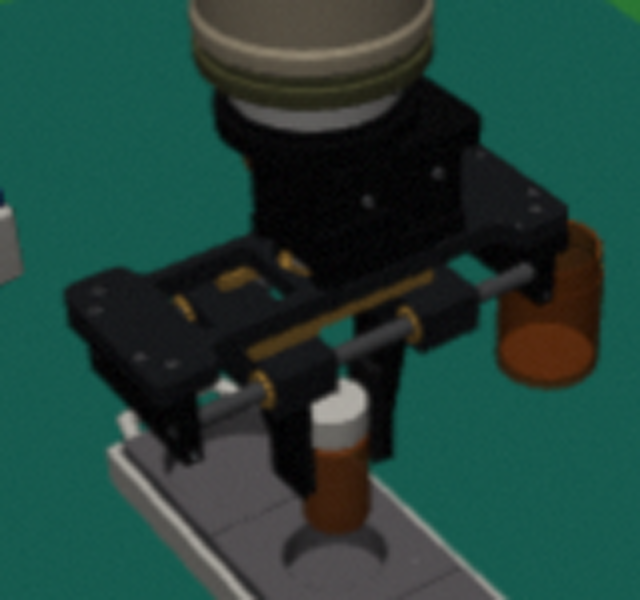

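View pics/t3.png

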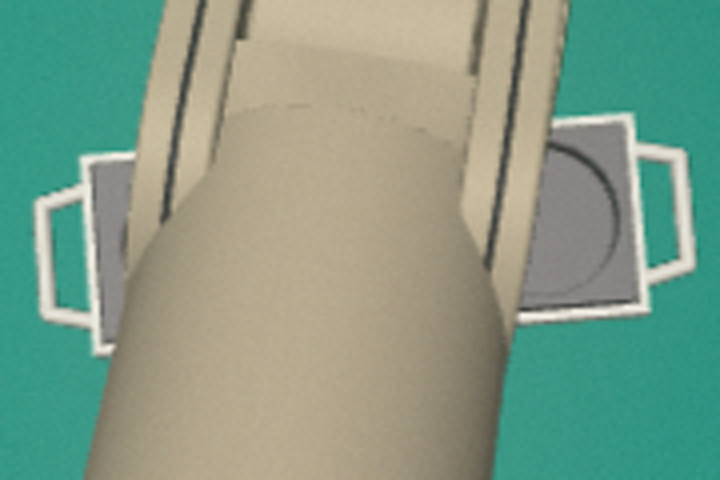

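```bash
python3 -c "
from h import *
c=camera('scene')
a=np.linspace(0,6.28,90)
p=proj(c,np.c_[.6327+.015*np.cos(a),.0059+.015*np.sin(a),0*a+.050]);print('base',p.min(0),p.max(0))
for d in((.005,0),(0,.005)):
  q=proj(c,np.c_[.6327+d[0]+.015*np.cos(a),.0059+d[1]+.015*np.sin(a),0*a+.050]);print(q.max(0)-p.max(0))
"
```

```text
base [293.73151801 251.31358856] [311.002395   263.11770511]
[-2.50134013  1.0569215 ]
[1.43878734 1.73467878]
```

The jar hangs centred over the small well: base near (305,263), well centre near (304,267). I'll lower it.

Request:
arm_command(
  commands=[
    [20,[0,0,0.004],[0,0,0]],
    [20,[0,0.001,0.01],[0,0,0]],
    [20,[0,0.001,0.017],[0,0,0]],
    [20,[0,0.001,0.023],[0,0,0]],
    [20,[0,0.001,0.028],[0,0,0]],
    [20,[0,0.001,0.032],[0,0,0]],
    [20,[0,0.001,0.035],[0,0,0]],
    [20,[0,0.001,0.037],[0,0,0]],
    [20,[0,0.001,0.038],[0,0,0]],
    [20,[0,0.001,0.038],[0,0,0]],
  ],
)

```text
time: 8.0
ee_pos: [0.6335, 0.006, 0.1081]
eef_rot: [0.676, 0.737, 0.0, -0.0]
ft_force: [0.4, 0.1, -0.8]
width: 0.0297
```

Request:
arm_command(
  commands=[
    [20,[0,0,0.0002],[0,0,0]],
    [20,[0,0,0.0004],[0,0,0]],
    [20,[0,0,0.0006],[0,0,0]],
    [20,[0,0,0.0008],[0,0,0]],
    [20,[0,0,0.001],[0,0,0]],
    [20,[0,0,0.0012],[0,0,0]],
    [20,[0,0,0.0014],[0,0,0]],
    [20,[0,0,0.0016],[0,0,0]],
    [20,[0,0,0.0018],[0,0,0]],
    [20,[0,0,0.002],[0,0,0]],
  ],
)

```text
time: 8.83
ee_pos: [0.6336, 0.006, 0.1066]
eef_rot: [0.676, 0.737, 0.0, -0.0]
ft_force: [-2.5, -0.2, 5.9]
width: 0.0294
```

```bash
python3 -c "
from h import *
go(.6336,.0053,.0555)
"
```

```text
t 8.83 ee [0.6336 0.006  0.1066] w 0.0294 F [-2.5 -0.2  5.9] axes x [-0.086  0.996  0.   ] z [ 1.e-04  2.e-04 -1.e+00] yawy 4.92 q [-0.51  0.57  0.56  1.65 -0.34  1.02  0.25]
tool shift [-0.0007 -0.0001  0.0001]
```

Contact shows at the expected height: 5.9 N upward at TCP z = 0.1066. I'll release and retreat.

Request:
arm_command(
  commands=[
    [35,[0,0,0],[0,0,0]],
    [40,[0,0,0],[0,0,0]],
    [45,[0,0,0],[0,0,0]],
    [50,[0,0,0],[0,0,0]],
    [60,[0,0,0],[0,0,0]],
    [60,[0,0,0],[0,0,0]],
    [60,[0,0,-0.005],[0,0,0]],
    [60,[0,0,-0.02],[0,0,0]],
    [60,[0,0,-0.04],[0,0,0]],
    [60,[0,0,-0.065],[0,0,0]],
  ],
)

```text
time: 9.67
ee_pos: [0.6328, 0.006, 0.1712]
eef_rot: [0.676, 0.737, -0.001, -0.001]
ft_force: [-0.0, 0.6, 0.2]
width: 0.0519
```

```bash
python3 -c "
from h import *
go(.484,.314,.14)
c=camera('scene');crop(c,'s4',220,130,160,150,4)
"
```

```text
t 9.67 ee [0.6328 0.006  0.1712] w 0.0519 F [-0.   0.6  0.2] axes x [-0.086  0.996 -0.   ] z [-2.2e-03 -4.0e-04 -1.0e+00] yawy 4.92 q [-0.53  0.49  0.6   1.61 -0.3   1.14  0.22]
tool shift [ 0.3196 -0.1219 -0.0196]
```

View pics/s4.png

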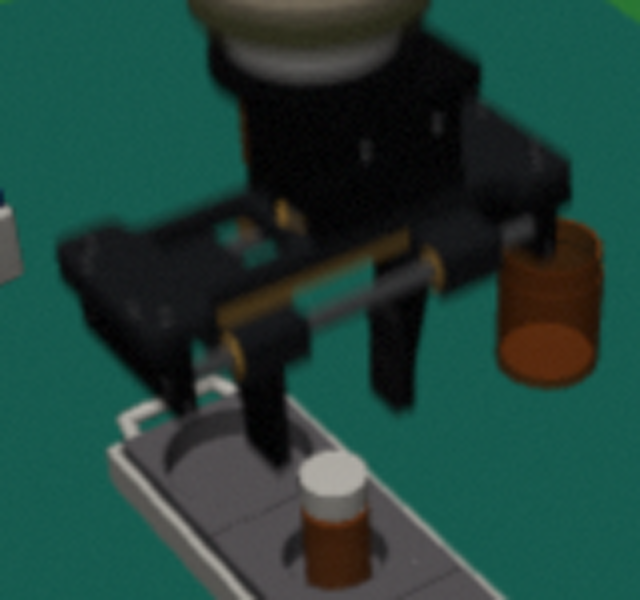

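The small jar stands upright in the small well, cap at (303,250). Next is the medium jar.

Request:
arm_command(
  commands=[
    [75,[0.01,-0.004,-0.01],[0,0,0]],
    [75,[0.04,-0.015,-0.02],[0,0,0]],
    [75,[0.08,-0.03,-0.02],[0,0,0]],
    [75,[0.119,-0.045,-0.02],[0,0,0]],
    [75,[0.158,-0.06,-0.02],[0,0,0]],
    [75,[0.197,-0.075,-0.02],[0,0,0]],
    [75,[0.236,-0.09,-0.02],[0,0,0]],
    [75,[0.272,-0.104,-0.02],[0,0,0]],
    [75,[0.302,-0.115,-0.02],[0,0,0]],
    [75,[0.32,-0.122,-0.02],[0,0,0]],
  ],
)

```text
time: 10.55
ee_pos: [0.4812, 0.3191, 0.1912]
eef_rot: [0.674, 0.739, 0.0, -0.001]
ft_force: [0.8, 0.3, 0.3]
width: 0.0649
```

Request:
arm_command(
  commands=[
    [75,[0,0,0.005],[0,0,0]],
    [75,[0,0,0.01],[0,0,0]],
    [75,[0,0,0.018],[0,0,0]],
    [75,[0,0,0.025],[0,0,0]],
    [75,[0,0,0.03],[0,0,0]],
    [75,[0,0,0.03],[0,0,0]],
    [75,[0,0,0.03],[0,0,0]],
    [75,[0,0,0.03],[0,0,0]],
    [75,[0,0,0.03],[0,0,0]],
    [75,[0,0,0.03],[0,0,0]],
  ],
)

```text
time: 11.38
ee_pos: [0.4847, 0.3144, 0.1616]
eef_rot: [0.676, 0.737, 0.0, 0.0]
ft_force: [0.2, -0.1, 0.1]
width: 0.0656
```

```bash
python3 -c "
from h import *
go(.484,.314,.045)
c=camera('scene');crop(c,'s5',420,210,200,150,4)
t=camera('top');crop(t,'t5',240,140,180,120,4)
"
```

```text
t 11.38 ee [0.4847 0.3144 0.1616] w 0.0656 F [ 0.2 -0.1  0.1] axes x [-0.086  0.996  0.   ] z [ 5.e-04  4.e-04 -1.e+00] yawy 4.92 q [-1.06  0.36  0.49  1.77 -0.19  1.06 -0.42]
tool shift [-0.0004 -0.0008  0.0656]
```

View pics/s5.png

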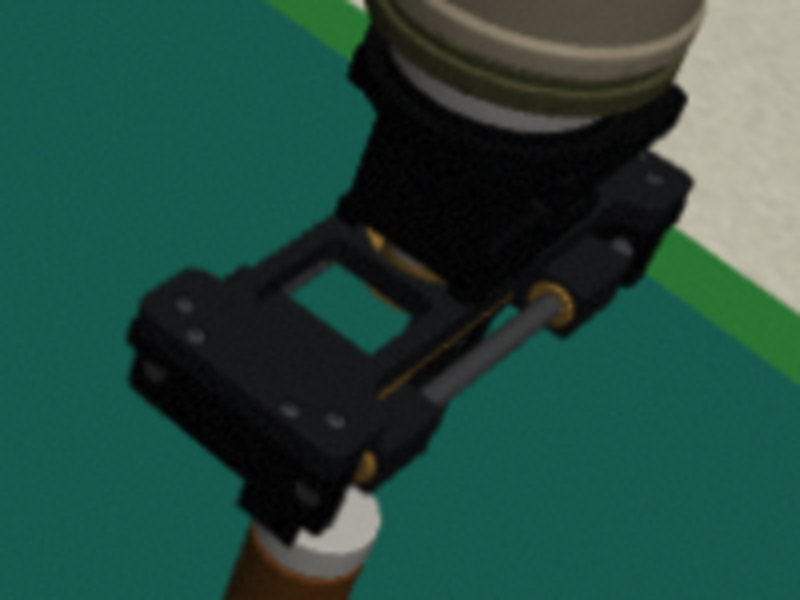

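View pics/t5.png

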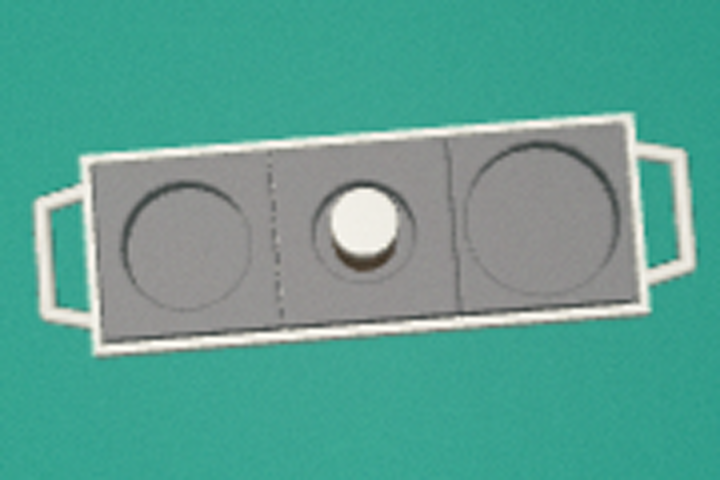

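From above, the small jar is centred in the middle well: cap at (331,196). The gripper is over the medium jar, so I'll descend and close.

Request:
arm_command(
  commands=[
    [75,[0,-0.001,0.005],[0,0,0]],
    [75,[0,-0.001,0.013],[0,0,0]],
    [75,[0,-0.001,0.023],[0,0,0]],
    [75,[0,-0.001,0.034],[0,0,0]],
    [75,[0,-0.001,0.045],[0,0,0]],
    [75,[0,-0.001,0.054],[0,0,0]],
    [75,[0,-0.001,0.061],[0,0,0]],
    [75,[0,-0.001,0.065],[0,0,0]],
    [75,[0,-0.001,0.065],[0,0,0]],
    [75,[0,-0.001,0.065],[0,0,0]],
  ],
)

```text
time: 12.32
ee_pos: [0.4836, 0.3143, 0.0962]
eef_rot: [0.676, 0.737, 0.0, 0.0]
ft_force: [0.7, 0.3, 0.2]
width: 0.0653
```

Request:
arm_command(
  commands=[
    [65,[0,0,0],[0,0,0]],
    [60,[0,0,0],[0,0,0]],
    [54,[0,0,0],[0,0,0]],
    [48,[0,0,0],[0,0,0]],
    [42,[0,0,0],[0,0,0]],
    [36,[0,0,0],[0,0,0]],
    [30,[0,0,0],[0,0,0]],
    [30,[0,0,0],[0,0,0]],
    [30,[0,0,0],[0,0,0]],
    [30,[0,0,0],[0,0,0]],
  ],
)

```text
time: 13.15
ee_pos: [0.4836, 0.3144, 0.0965]
eef_rot: [0.676, 0.737, 0.0, -0.0]
ft_force: [0.0, -0.1, 3.9]
width: 0.0417
```

```bash
python3 -c "
from h import *
go(.484,.314,.045)
c=camera('scene');crop(c,'s6',420,260,200,150,4)
"
```

```text
t 13.15 ee [0.4836 0.3144 0.0965] w 0.0417 F [ 0.  -0.1  3.9] axes x [-0.086  0.996  0.   ] z [ 3.e-04  3.e-04 -1.e+00] yawy 4.92 q [-1.03  0.44  0.46  1.81 -0.24  0.94 -0.38]
tool shift [-0.0004  0.0003  0.0005]
```

View pics/s6.png

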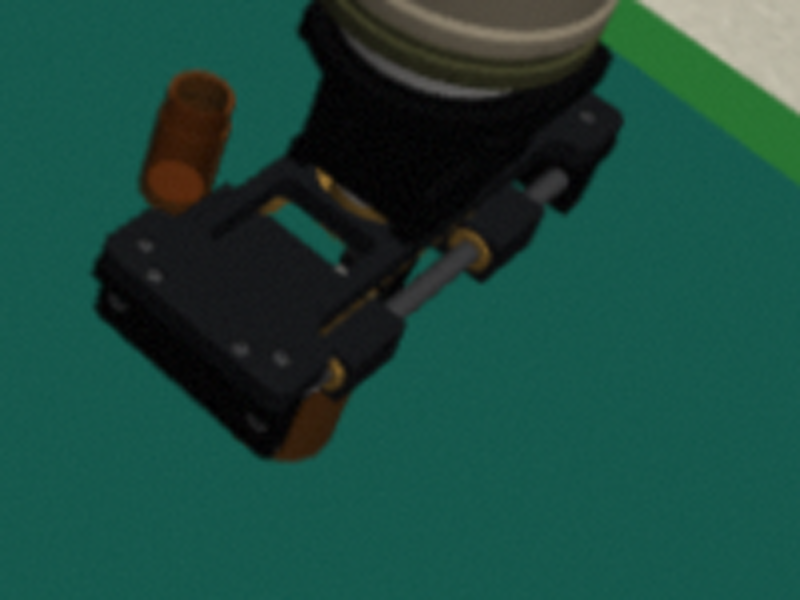

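The jaws hold the medium jar at 41.7 mm, so I'll lift it.

Request:
arm_command(
  commands=[
    [30,[0,0,-0.003],[0,0,0]],
    [30,[0,0,-0.008],[0,0,0]],
    [30,[0,0,-0.016],[0,0,0]],
    [30,[0,0,-0.028],[0,0,0]],
    [30,[0,0,-0.042],[0,0,0]],
    [30,[0,0,-0.056],[0,0,0]],
    [30,[0,0,-0.07],[0,0,0]],
    [30,[0,0,-0.082],[0,0,0]],
    [30,[0,0,-0.09],[0,0,0]],
    [30,[0,0,-0.09],[0,0,0]],
  ],
  squeeze=15,
)

```text
time: 14.03
ee_pos: [0.4842, 0.3148, 0.1885]
eef_rot: [0.676, 0.737, 0.002, 0.0]
ft_force: [0.8, 0.5, -0.8]
width: 0.0421
```

```bash
python3 -c "
from h import *
go(.6267,.0860,.056)
"
```

```text
t 14.03 ee [0.4842 0.3148 0.1885] w 0.0421 F [ 0.8  0.5 -0.8] axes x [-0.086  0.996  0.002] z [ 0.0022  0.0023 -1.    ] yawy 4.92 q [-1.07  0.33  0.5   1.74 -0.17  1.11 -0.43]
tool shift [-0.2403  0.1221  0.0813]
```

Request:
arm_command(
  commands=[
    [30,[-0.008,0.004,0],[0,0,0]],
    [30,[-0.026,0.013,0],[0,0,0]],
    [30,[-0.054,0.028,0],[0,0,0]],
    [30,[-0.089,0.045,0],[0,0,0]],
    [30,[-0.125,0.064,0],[0,0,0]],
    [30,[-0.161,0.082,0],[0,0,0]],
    [30,[-0.194,0.099,0],[0,0,0]],
    [30,[-0.219,0.112,0],[0,0,0]],
    [30,[-0.235,0.12,0],[0,0,0]],
    [30,[-0.24,0.122,0],[0,0,0]],
  ],
)

```text
time: 14.87
ee_pos: [0.6265, 0.0804, 0.1853]
eef_rot: [0.678, 0.735, -0.001, 0.001]
ft_force: [-0.2, -1.3, -0.9]
width: 0.0416
```

Request:
arm_command(
  commands=[
    [30,[0,0,0.003],[0,0,0]],
    [30,[0,0,0.008],[0,0,0]],
    [30,[0,0,0.015],[0,0,0]],
    [30,[0,0,0.023],[0,0,0]],
    [30,[0,0,0.03],[0,0,0]],
    [30,[0,0,0.035],[0,0,0]],
    [30,[0,0,0.038],[0,0,0]],
    [30,[0,0,0.04],[0,0,0]],
    [30,[0,0,0.04],[0,0,0]],
    [30,[0,0,0.04],[0,0,0]],
  ],
)

```text
time: 15.7
ee_pos: [0.6258, 0.0857, 0.1464]
eef_rot: [0.676, 0.737, 0.0, 0.0]
ft_force: [0.0, 0.1, -1.3]
width: 0.0416
```

```bash
python3 -c "
from h import *
go(.6267,.0860,.056)
c=camera('scene');crop(c,'s7',240,170,160,150,4)
"
```

```text
t 15.7 ee [0.6258 0.0857 0.1464] w 0.0416 F [ 0.   0.1 -1.3] axes x [-0.086  0.996  0.   ] z [ 3.e-04  1.e-04 -1.e+00] yawy 4.93 q [-0.64  0.51  0.57  1.63 -0.3   1.09  0.1 ]
tool shift [0.0003 0.0009 0.0394]
```

View pics/s7.png

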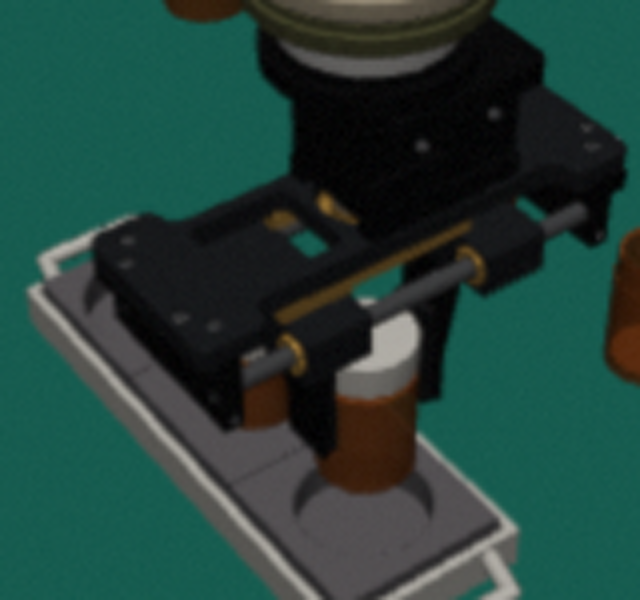

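The medium jar (base centre near (331,287)) is over the medium well. The small jar is untouched and stays clear of the gripper body. I'll lower it.

Request:
arm_command(
  commands=[
    [30,[0,0,0.004],[0,0,0]],
    [30,[0,0.001,0.01],[0,0,0]],
    [30,[0,0.001,0.017],[0,0,0]],
    [30,[0,0.001,0.023],[0,0,0]],
    [30,[0,0.001,0.028],[0,0,0]],
    [30,[0,0.001,0.032],[0,0,0]],
    [30,[0,0.001,0.035],[0,0,0]],
    [30,[0,0.001,0.037],[0,0,0]],
    [30,[0,0.001,0.038],[0,0,0]],
    [30,[0,0.001,0.038],[0,0,0]],
  ],
)

```text
time: 16.58
ee_pos: [0.6267, 0.0857, 0.1081]
eef_rot: [0.676, 0.737, 0.0, -0.0]
ft_force: [-0.3, 0.1, -0.8]
width: 0.0411
```

Request:
arm_command(
  commands=[
    [30,[0,0,0.0002],[0,0,0]],
    [30,[0,0,0.0004],[0,0,0]],
    [30,[0,0,0.0006],[0,0,0]],
    [30,[0,0,0.0008],[0,0,0]],
    [30,[0,0,0.001],[0,0,0]],
    [30,[0,0,0.0012],[0,0,0]],
    [30,[0,0,0.0014],[0,0,0]],
    [30,[0,0,0.0016],[0,0,0]],
    [30,[0,0,0.0018],[0,0,0]],
    [30,[0,0,0.002],[0,0,0]],
  ],
)

```text
time: 17.42
ee_pos: [0.6267, 0.0858, 0.1065]
eef_rot: [0.676, 0.737, 0.0, -0.0]
ft_force: [-2.0, -0.3, 4.8]
width: 0.0414
```

```bash
python3 -c "
from h import *
go(.6267,.0860,.0555)
"
```

```text
t 17.42 ee [0.6267 0.0858 0.1065] w 0.0414 F [-2.  -0.3  4.8] axes x [-0.086  0.996  0.   ] z [-1.e-04  2.e-04 -1.e+00] yawy 4.93 q [-0.62  0.56  0.55  1.66 -0.33  1.02  0.12]
tool shift [ 0.0002  0.0001 -0.    ]
```

Request:
arm_command(
  commands=[
    [50,[0,0,0],[0,0,0]],
    [55,[0,0,0],[0,0,0]],
    [60,[0,0,0],[0,0,0]],
    [65,[0,0,0],[0,0,0]],
    [75,[0,0,0],[0,0,0]],
    [75,[0,0,0],[0,0,0]],
    [75,[0,0,-0.005],[0,0,0]],
    [75,[0,0,-0.02],[0,0,0]],
    [75,[0,0,-0.04],[0,0,0]],
    [75,[0,0,-0.065],[0,0,0]],
  ],
)

```text
time: 18.25
ee_pos: [0.626, 0.0856, 0.1712]
eef_rot: [0.676, 0.737, -0.001, -0.001]
ft_force: [0.2, 0.0, 0.0]
width: 0.0652
```

Request:
arm_command(
  commands=[
    [75,[0,0,-0.02],[0,0,0]],
    [75,[0,0,-0.03],[0,0,0]],
    [75,[0,0,-0.03],[0,0,0]],
    [75,[0,0,-0.03],[0,0,0]],
    [85,[0,0,-0.03],[0,0,0]],
    [95,[0,0,-0.03],[0,0,0]],
    [95,[0,0,-0.03],[0,0,0]],
    [95,[0,0,-0.03],[0,0,0]],
    [95,[0,0,-0.03],[0,0,0]],
    [95,[0,0,-0.03],[0,0,0]],
  ],
)

```text
time: 19.08
ee_pos: [0.6266, 0.0857, 0.201]
eef_rot: [0.676, 0.737, -0.0, -0.0]
ft_force: [0.6, -0.1, 0.2]
width: 0.0824
```

```bash
python3 -c "
from h import *
go(.482,-.328,.14)
c=camera('scene');crop(c,'s8',240,170,160,150,4)
"
```

```text
t 19.08 ee [0.6266 0.0857 0.201 ] w 0.0824 F [ 0.6 -0.1  0.2] axes x [-0.086  0.996 -0.   ] z [-3.e-04 -1.e-04 -1.e+00] yawy 4.93 q [-0.66  0.46  0.59  1.58 -0.27  1.19  0.07]
tool shift [-0.3998 -0.1796  0.0101]
```

View pics/s8.png

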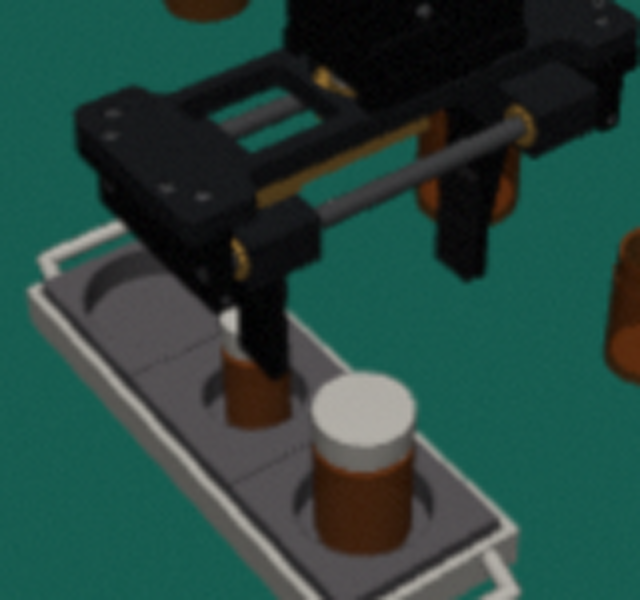

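The medium jar stands in its well with its cap near (331,273). Before going to the large jar I'll check how close the beaker is.

```bash
python3 -c "
from h import *
t=camera('top')
print('base',back(t,[(593,360),(572,360),(614,360),(593,339)],.0))
for h in(.1,.12,.15): print(h,back(t,[(632,374),(632,343)],h))
"
```

```text
base [[ 0.34299658 -0.47576867  0.        ]
 [ 0.34273477 -0.43728821  0.        ]
 [ 0.34324539 -0.51428783  0.        ]
 [ 0.38109257 -0.47649481  0.        ]]
0.1 [[ 0.33771835 -0.49088518  0.1       ]
 [ 0.38819387 -0.49202855  0.1       ]]
0.12 [[ 0.34163752 -0.47970718  0.12      ]
 [ 0.390975   -0.48082477  0.12      ]]
0.15 [[ 0.34751628 -0.46294019  0.15      ]
 [ 0.3951467  -0.46401911  0.15      ]]
```

Request:
arm_command(
  commands=[
    [95,[-0.01,-0.005,0],[0,0,0]],
    [95,[-0.03,-0.014,0],[0,0,0]],
    [95,[-0.06,-0.027,0],[0,0,0]],
    [95,[-0.09,-0.04,0],[0,0,0]],
    [95,[-0.12,-0.054,0],[0,0,0]],
    [95,[-0.15,-0.067,0],[0,0,0]],
    [95,[-0.18,-0.08,0],[0,0,0]],
    [95,[-0.21,-0.094,0],[0,0,0]],
    [95,[-0.24,-0.108,0],[0,0,0]],
    [95,[-0.26,-0.117,0],[0,0,0]],
  ],
)

```text
time: 20.02
ee_pos: [0.5301, -0.1874, 0.2015]
eef_rot: [0.677, 0.736, -0.0, 0.0]
ft_force: [-0.2, -0.9, -0.0]
width: 0.0828
```

Request:
arm_command(
  commands=[
    [95,[-0.03,-0.012,0],[0,0,0]],
    [95,[-0.06,-0.026,0],[0,0,0]],
    [95,[-0.09,-0.04,0],[0,0,0]],
    [95,[-0.115,-0.052,0],[0,0,0]],
    [95,[-0.13,-0.059,0],[0,0,0]],
    [95,[-0.137,-0.062,0.005],[0,0,0]],
    [95,[-0.14,-0.063,0.01],[0,0,0]],
    [95,[-0.14,-0.063,0.02],[0,0,0]],
    [95,[-0.14,-0.063,0.03],[0,0,0]],
    [95,[-0.14,-0.063,0.03],[0,0,0]],
  ],
)

```text
time: 20.85
ee_pos: [0.4815, -0.326, 0.1684]
eef_rot: [0.675, 0.738, -0.0, -0.002]
ft_force: [-1.4, 0.7, 0.2]
width: 0.0826
```

```bash
python3 -c "
from h import *
go(.482,-.328,.047)
c=camera('scene');crop(c,'s9',220,50,200,150,4)
"
```

```text
t 20.85 ee [ 0.4815 -0.326   0.1684] w 0.0826 F [-1.4  0.7  0.2] axes x [-0.088  0.996  0.002] z [-0.0031  0.0022 -1.    ] yawy 5.06 q [-0.08  0.41  0.74  1.76 -0.31  1.1   0.85]
tool shift [-0.0022  0.0005  0.0704]
```

View pics/s9.png

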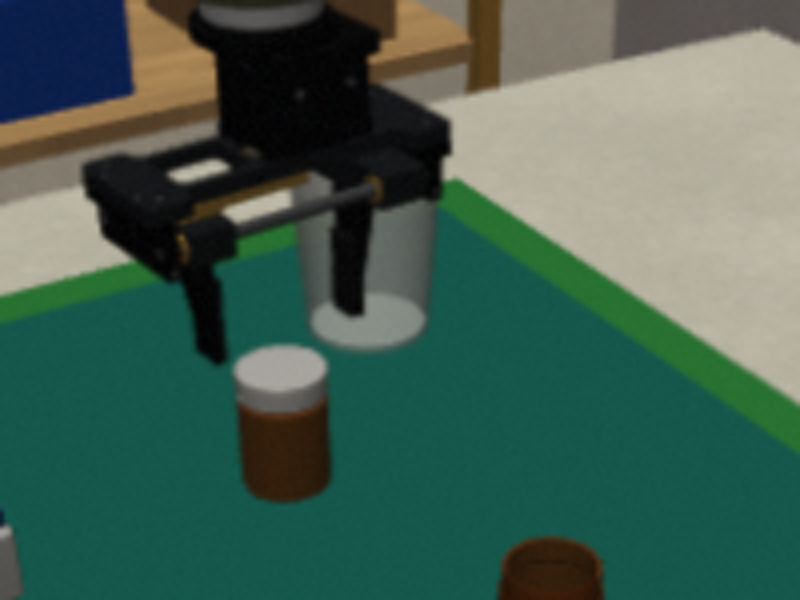

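The open fingers straddle the large jar (cap near (290,142)), with the beaker clear behind. I'll descend.

Request:
arm_command(
  commands=[
    [95,[0,0,0.003],[0,0,0]],
    [95,[0,0,0.01],[0,0,0]],
    [95,[0,0,0.02],[0,0,0]],
    [95,[0,0,0.032],[0,0,0]],
    [95,[0,0,0.044],[0,0,0]],
    [95,[0,0,0.055],[0,0,0]],
    [95,[0,0,0.064],[0,0,0]],
    [95,[0,0,0.07],[0,0,0]],
    [95,[0,0,0.073],[0,0,0]],
    [95,[0,0,0.073],[0,0,0]],
  ],
)

```text
time: 21.73
ee_pos: [0.4814, -0.3282, 0.0975]
eef_rot: [0.676, 0.737, -0.0, -0.0]
ft_force: [0.2, 1.2, -0.0]
width: 0.0829
```

```bash
python3 -c "
from h import *
go(.482,-.328,.047)
c=camera('scene');crop(c,'s10',220,70,200,150,4)
"
```

```text
t 21.73 ee [ 0.4814 -0.3282  0.0975] w 0.0829 F [ 0.2  1.2 -0. ] axes x [-0.086  0.996  0.   ] z [-9.e-04  3.e-04 -1.e+00] yawy 4.92 q [-0.03  0.51  0.69  1.8  -0.38  0.97  0.9 ]
tool shift [ 0.0001  0.0006 -0.0005]
```

View pics/s10.png

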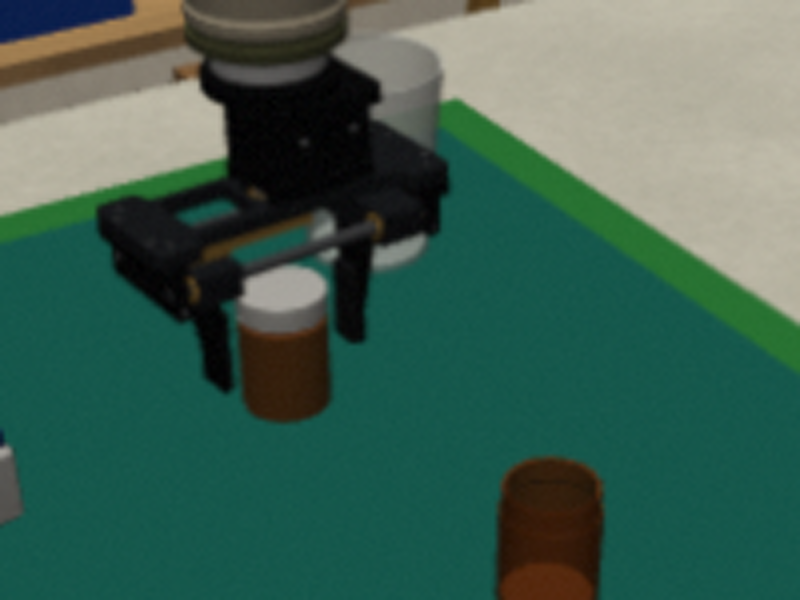

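The fingers are on both sides of the large jar, so I'll close them.

Request:
arm_command(
  commands=[
    [80,[0,0,0],[0,0,0]],
    [74,[0,0,0],[0,0,0]],
    [68,[0,0,0],[0,0,0]],
    [62,[0,0,0],[0,0,0]],
    [56,[0,0,0],[0,0,0]],
    [50,[0,0,0],[0,0,0]],
    [45,[0,0,0],[0,0,0]],
    [45,[0,0,0],[0,0,0]],
    [45,[0,0,0],[0,0,0]],
    [45,[0,0,0],[0,0,0]],
  ],
)

```text
time: 22.62
ee_pos: [0.4818, -0.3283, 0.0984]
eef_rot: [0.676, 0.737, 0.0, 0.0]
ft_force: [0.2, 1.0, 3.4]
width: 0.0539
```

```bash
python3 -c "
from h import *
go(.482,-.328,.047)
"
```

```text
t 22.62 ee [ 0.4818 -0.3283  0.0984] w 0.0539 F [0.2 1.  3.4] axes x [-0.086  0.996  0.   ] z [ 3.e-04  1.e-04 -1.e+00] yawy 4.93 q [-0.03  0.51  0.69  1.8  -0.38  0.97  0.9 ]
tool shift [0.0002 0.0002 0.0004]
```

Request:
arm_command(
  commands=[
    [45,[0,0,-0.003],[0,0,0]],
    [45,[0,0,-0.008],[0,0,0]],
    [45,[0,0,-0.016],[0,0,0]],
    [45,[0,0,-0.028],[0,0,0]],
    [45,[0,0,-0.042],[0,0,0]],
    [45,[0,0,-0.056],[0,0,0]],
    [45,[0,0,-0.07],[0,0,0]],
    [45,[0,0,-0.082],[0,0,0]],
    [45,[0,0,-0.09],[0,0,0]],
    [45,[0,0,-0.09],[0,0,0]],
  ],
  squeeze=18,
)

```text
time: 23.45
ee_pos: [0.4824, -0.3288, 0.1905]
eef_rot: [0.676, 0.737, 0.001, 0.001]
ft_force: [0.2, -0.1, -2.6]
width: 0.0535
```

```bash
python3 -c "
from h import *
go(.6405,-.0754,.058)
"
```

```text
t 23.45 ee [ 0.4824 -0.3288  0.1905] w 0.0535 F [ 0.2 -0.1 -2.6] axes x [-0.086  0.996 -0.001] z [ 0.0031 -0.001  -1.    ] yawy 4.92 q [-0.09  0.39  0.76  1.73 -0.29  1.13  0.84]
tool shift [0.239  0.179  0.0818]
```

Request:
arm_command(
  commands=[
    [45,[0.008,0.006,0],[0,0,0]],
    [45,[0.026,0.02,0],[0,0,0]],
    [45,[0.054,0.041,0],[0,0,0]],
    [45,[0.089,0.067,0],[0,0,0]],
    [45,[0.125,0.094,0],[0,0,0]],
    [45,[0.161,0.121,0],[0,0,0]],
    [45,[0.194,0.145,0],[0,0,0]],
    [45,[0.219,0.164,0],[0,0,0]],
    [45,[0.234,0.175,0],[0,0,0]],
    [45,[0.239,0.179,0],[0,0,0]],
  ],
)

```text
time: 24.28
ee_pos: [0.6409, -0.0682, 0.1864]
eef_rot: [0.673, 0.739, 0.0, -0.001]
ft_force: [-0.1, 0.5, -1.9]
width: 0.0534
```

Request:
arm_command(
  commands=[
    [45,[0,0,0.003],[0,0,0]],
    [45,[0,0,0.008],[0,0,0]],
    [45,[0,0,0.015],[0,0,0]],
    [45,[0,0,0.023],[0,0,0]],
    [45,[0,0,0.03],[0,0,0]],
    [45,[0,0,0.035],[0,0,0]],
    [45,[0,0,0.038],[0,0,0]],
    [45,[0,0,0.04],[0,0,0]],
    [45,[0,0,0.04],[0,0,0]],
    [45,[0,0,0.04],[0,0,0]],
  ],
)

```text
time: 25.12
ee_pos: [0.6396, -0.0747, 0.1484]
eef_rot: [0.676, 0.737, 0.0, 0.0]
ft_force: [-0.5, 0.3, -2.4]
width: 0.0535
```

```bash
python3 -c "
from h import *
go(.6405,-.0754,.058)
c=camera('scene');crop(c,'s11',220,150,160,150,4)
"
```

```text
t 25.12 ee [ 0.6396 -0.0747  0.1484] w 0.0535 F [-0.5  0.3 -2.4] axes x [-0.086  0.996  0.   ] z [ 3.e-04  1.e-04 -1.e+00] yawy 4.93 q [-0.42  0.55  0.63  1.6  -0.35  1.11  0.38]
tool shift [-0.0007  0.0008  0.0394]
```

View pics/s11.png

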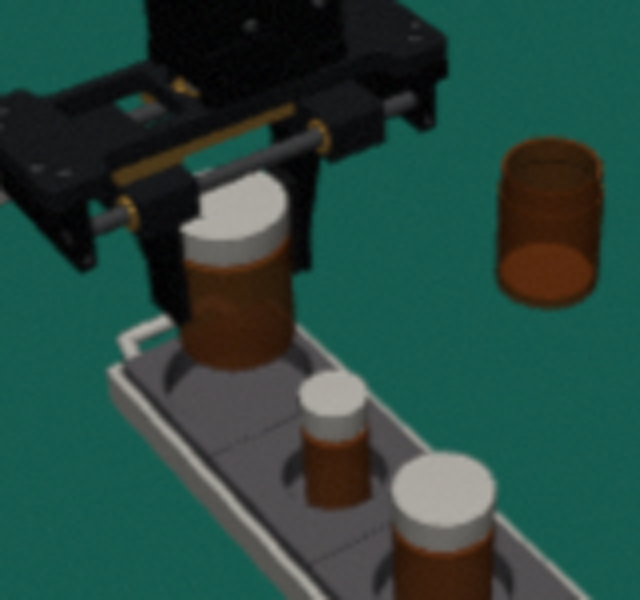

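The large jar is centred over the large well (base near (279,237)), and the small and medium jars stand upright. I'll lower it.

Request:
arm_command(
  commands=[
    [45,[0,0,0.004],[0,0,0]],
    [45,[-0.001,0.001,0.01],[0,0,0]],
    [45,[-0.001,0.001,0.017],[0,0,0]],
    [45,[-0.001,0.001,0.023],[0,0,0]],
    [45,[-0.001,0.001,0.028],[0,0,0]],
    [45,[-0.001,0.001,0.032],[0,0,0]],
    [45,[-0.001,0.001,0.035],[0,0,0]],
    [45,[-0.001,0.001,0.037],[0,0,0]],
    [45,[-0.001,0.001,0.038],[0,0,0]],
    [45,[-0.001,0.001,0.038],[0,0,0]],
  ],
)

```text
time: 26.0
ee_pos: [0.6406, -0.0757, 0.1101]
eef_rot: [0.676, 0.737, 0.0, -0.0]
ft_force: [0.2, 0.4, -1.6]
width: 0.0538
```

Request:
arm_command(
  commands=[
    [45,[0,0,0.0002],[0,0,0]],
    [45,[0,0,0.0004],[0,0,0]],
    [45,[0,0,0.0006],[0,0,0]],
    [45,[0,0,0.0008],[0,0,0]],
    [45,[0,0,0.001],[0,0,0]],
    [45,[0,0,0.0012],[0,0,0]],
    [45,[0,0,0.0014],[0,0,0]],
    [45,[0,0,0.0016],[0,0,0]],
    [45,[0,0,0.0018],[0,0,0]],
    [45,[0,0,0.002],[0,0,0]],
  ],
)

```text
time: 26.83
ee_pos: [0.6406, -0.0757, 0.1084]
eef_rot: [0.676, 0.737, 0.0, -0.0]
ft_force: [-1.7, 0.5, 2.7]
width: 0.0536
```

```bash
python3 -c "
from h import *
go(.6405,-.0754,.0574)
"
```

```text
t 26.83 ee [ 0.6406 -0.0757  0.1084] w 0.0536 F [-1.7  0.5  2.7] axes x [-0.086  0.996  0.   ] z [-0.e+00  2.e-04 -1.e+00] yawy 4.92 q [-0.4   0.6   0.61  1.62 -0.38  1.04  0.4 ]
tool shift [ 0.0003 -0.0001  0.    ]
```

Contact is at the expected height, with the force going from −2 N to +2.7 N. I'll release and back away, first up and then toward the robot.

Request:
arm_command(
  commands=[
    [65,[0,0,0],[0,0,0]],
    [70,[0,0,0],[0,0,0]],
    [75,[0,0,0],[0,0,0]],
    [82,[0,0,0],[0,0,0]],
    [92,[0,0,0],[0,0,0]],
    [92,[0,0,0],[0,0,0]],
    [92,[0,0,-0.005],[0,0,0]],
    [92,[0,0,-0.02],[0,0,0]],
    [92,[0,0,-0.04],[0,0,0]],
    [92,[0,0,-0.065],[0,0,0]],
  ],
)

```text
time: 27.67
ee_pos: [0.6399, -0.0756, 0.1731]
eef_rot: [0.676, 0.737, -0.001, -0.001]
ft_force: [0.6, -0.2, -0.2]
width: 0.0798
```

Request:
arm_command(
  commands=[
    [92,[0,0,-0.03],[0,0,0]],
    [92,[0,0,-0.06],[0,0,0]],
    [92,[0,-0.01,-0.09],[0,0,0]],
    [92,[0,-0.035,-0.11],[0,0,0]],
    [92,[0,-0.065,-0.115],[0,0,0]],
    [92,[0,-0.095,-0.115],[0,0,0]],
    [92,[0,-0.12,-0.115],[0,0,0]],
    [92,[0,-0.14,-0.115],[0,0,0]],
    [92,[0,-0.15,-0.115],[0,0,0]],
    [92,[0,-0.15,-0.115],[0,0,0]],
  ],
)

```text
time: 28.5
ee_pos: [0.4895, -0.0892, 0.2889]
eef_rot: [0.676, 0.736, 0.001, -0.0]
ft_force: [1.0, -0.7, 0.2]
width: 0.0802
```

```bash
python3 -c "
from h import *
go(.6405,-.0754,.0574)
c=camera('scene');cv2.imwrite('pics/s12.png',c['pixels'][:,:,::-1])
t=camera('top');cv2.imwrite('pics/t12.png',t['pixels'][:,:,::-1])
"
```

```text
t 28.5 ee [ 0.4895 -0.0892  0.2889] w 0.0802 F [ 1.  -0.7  0.2] axes x [-0.085  0.996  0.002] z [ 9.0e-04  2.1e-03 -1.0e+00] yawy 4.86 q [-0.6   0.03  0.72  1.83 -0.03  1.29  0.21]
tool shift [0.0006 0.1514 0.1806]
```

View pics/s12.png

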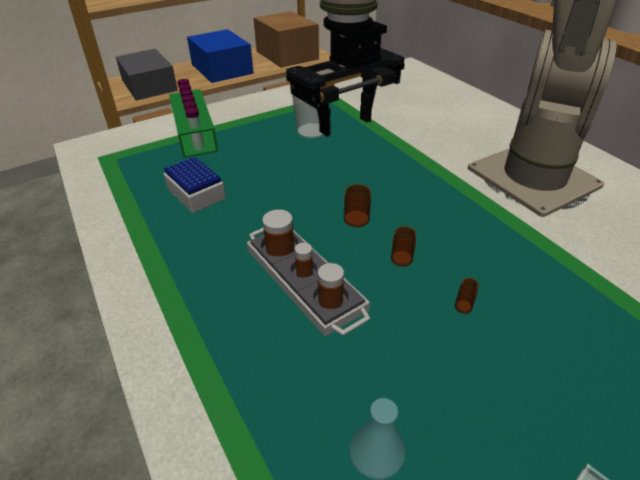

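View pics/t12.png

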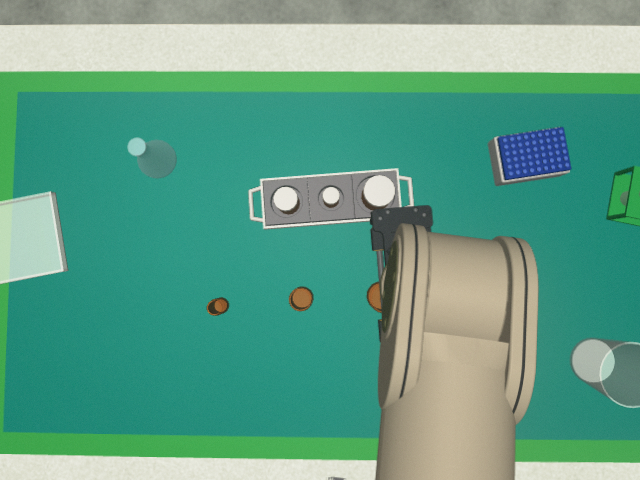

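The three capped jars stand upright in their own wells: from above, caps at (286,200), (331,197) and (378,191). The open jars and the flask show at their first pixel positions. I'll let the arm settle, then hand in.

Request:
arm_command(
  commands=[
    [92,[0,0,0],[0,0,0]],
    [92,[0,0,0],[0,0,0]],
    [92,[0,0,0],[0,0,0]],
    [92,[0,0,0],[0,0,0]],
    [92,[0,0,0],[0,0,0]],
    [92,[0,0,0],[0,0,0]],
    [92,[0,0,0],[0,0,0]],
    [92,[0,0,0],[0,0,0]],
    [92,[0,0,0],[0,0,0]],
    [92,[0,0,0],[0,0,0]],
  ],
)

```text
time: 29.43
ee_pos: [0.4911, -0.0885, 0.2882]
eef_rot: [0.676, 0.737, 0.0, -0.0]
ft_force: [0.6, 0.5, -0.1]
width: 0.0801
```

```bash
python3 -c "
from h import *
print(close_job(),read_state()['time'])"
```

```text
the job is handed in; nothing more can be done
the job is handed in; nothing more can be done
```

The three capped jars are in the carrier tray, each in the well for its size, and the job was handed in at about 29.4 s of the 78 s allowed. I placed them in the order small, medium, large, and lowered each one slowly. The force readings showed each touching down at the well-floor height, with under 6 N pushing back, before I let go.

In the last pictures, all three stand upright in their wells. The open jars and the flask are where they started; the open large one is partly hidden by the arm in the top view but clear in the scene view. When I handed in, the gripper was open, well above the bench and touching nothing. None of my checks failed. The only disagreement was a steady offset of about 1 pixel (2 mm) between the two cameras, well inside the 8 mm clearance around each jar.

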